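# Draw the templet out from under the stack

## Robot

A 6-joint arm with a two-finger parallel gripper is mounted at the origin on a cart in front of the work surface, level with it; the furniture and walls round the work are solid. World frame = base frame: x ahead of the robot, y to its left, z up, the work surface at z = 0. Lengths are in m, angles in degrees, forces in N, time in s.
With the tool pointing down it reaches from about 0.3 to 0.85 m from the base axis. Payload 4.2 kg.
Tool frame: the origin (TCP) lies midway between the tips of the shut fingers; the grasp point (between the pads) lies env.tcp_to_grasp behind it (env.tcp_to_grasp is the distance from the TCP to the grasp point, in m); z points along the fingers, y is the line along which they close (so a half turn about z gives the same grasp; the last joint's range is limited). The gripper opens to 91 mm and grips with 3 to 60 N. Pads are 32 mm wide; open, the fingers measure 118 mm over their backs; the gripper's body (76 mm by 178 mm) begins 60 mm behind the grasp point.
Start: joints at [75.86, 18.312, 89.639, -0, 72.044, -1.146], TCP at [0.129, 0.56, 0.214] pointing down, gripper open.
Joint ranges: [-177.97, 177.97], [-48.28, 115.42], [12.27, 149.76], [-77.06, 257.06], [2.81, 150.46], [-146.56, 146.56]. Speed limits (degrees/s): [147.25, 147.25, 180, 180, 180, 180].

## Interface

Orientations are given as a 3x3 rotation matrix whose columns are the frame's x, y, z axes.
In Python, from plant import env gives the robot as it stands.
- The arm moves only by the shell command python3 -m creep 'ROWS' [FORCE]. ROWS is JSON, a list of rows, each an object with "gripper": the opening, from 0 (shut) to 1 (fully open); "dp": the shift along the world's x, y, z in m, a list of three; "yaw": the turn about the world's z in rad. In form: [{"gripper": gripper, "dp": [x, y, z], "yaw": yaw}, ...]. A call has 1 to 8 rows; each row is the pose to reach, as a shift and turn from the pose commanded when the call began; what a row does not reach only later rows make up. A row lasts 1/8 s, in which the tool goes at most 62.5 mm and 10.7 degrees, less where a joint would pass 70% of its speed; a pose out of reach is approached as far as the arm can. A call with a gripper value outside its range is refused whole. The fingers move at their own pace and stop on an object; FORCE is the grip in N (left out, the last holds). Time passes only in rows, so rows that repeat a pose let the fingers close. It gives the time, the measured TCP pose, the force, the opening and the grip force at its end, in the units of the state.
- env.get_state(): the state, without advancing time (a new reading comes with each control period).
- env.grab_frame(name): name is "scene" or "side" or "wrist"; returns the picture (480x640x3 uint8, red, green, blue); there is no depth.
- env.calibration(name): a dict with "mtx" (3x3 intrinsics, pixels), "dist" ([k1, k2, p1, p2, k3] as OpenCV has them; the pictures are not rectified), "rvec" (rotation vector, rad) and "tvec" (3), from world to camera coordinates, as OpenCV has them. Camera axes: x right, y down, z forward; pixel columns grow to the right and rows downward; lengths in m; the calibration is good to about 2 mm. A picture is of the moment at which its call begins: read the wrist's pose just before it. calibration takes no time and is no camera call; for the wrist camera it gives the pose at the moment of the call.
- env.sign_off(): hands the job in; it is judged then, once.
The state is a dict: "t": time; "qpos": joint angles; "qd": joint speeds; "joint_efforts": joint torques, N m; "tool_pos": TCP position; "eef_rot": TCP orientation; "contact_force": force on the tool from outside, world axes, zero at the start; "moment": the same for the moment, N m; "opening": opening from 0.0 (shut) to 1.0 (fully open); "finger_force": force on a finger pad.
Only numpy, scipy, OpenCV 4.12 (cv2) and the standard library are available. Lean on these libraries where they do the work, as an engineer would, in place of code of your own. Each camera call takes 0.05 s, during which the arm holds its last target. There are 200 camera calls.

## Task

The plywood templet that lies under the flat blue tin and the rubbing stone is wanted for marking out. Draw it by its wooden grip straight out between the two steel stops, so that the stops hold the tin back and it comes down on the bench with the stone still lying on it; do not touch the tin or the stone. Let go of the templet where it lies flat on the bench, clear of the stops.

Things in the scene. Friction and masses are not known exactly. Their poses are not given: they have to be found in the camera images.
- templet: flat plywood templet under the tin: blade 110 (x) x 60 (y) x 9 mm; at its -x end, towards the robot, a brown wooden grip 24 wide (y), 75 long (x = -65 to -140, middle -102 mm), from the bench up to 39 mm. Origin: centre of the blade's underside. 0.11 kg; drawing it takes up to 10 N. Not the longer round-nosed templet that lies alone with nothing on it.
- stops: two low, smooth steel angle stops fixed on the bench, gap of 84 mm between them (y = -42 to 42), each 30 wide, 22 mm high. Origin: on the bench, mid-gap, 38 mm behind the faces that hold the tin; x points about away from the robot, y along the row of stops. The templet is drawn along -x through the gap; past x = -42 mm the blade is clear of the uprights; their 9 mm thick feet reach to x = -68.
- punch_tin: flat blue-grey steel tin with its lid shut, 90 x 117 x 36 mm (x, y, z), 0.28 kg, lying on the templet's blade, 0 to 5 mm from the stops. Origin: about the centre of its underside, z up.
- rub_stone_red: red-brown rubbing stone, 45 x 100 x 26 mm (x, y, z), about 0.27 kg, lying loose on the tin's lid. Origin: centre of its underside, z up.
Things that resemble listed ones, but are neither listed nor needed, are in the scene too. Of the things like the stops, leave any that is yellow; of the rest the larger one is meant.

How it is judged:
By the outcome, as a careful person would: the job done as asked, in the order asked, and still so for the second after the job is handed in, with the robot touching nothing.
It also fails if it takes over 34 s, if anything falls off the work surface, if the arm or the gripper's body presses on something with over 40 N, if the wrist force passes 120 N, or if a joint passes its speed limit or range.

## Working session

There is one attempt and no reset: what is moved stays moved. The work goes in short steps, Python scripts to look and compute and a shell command to move; the robot and the scene stay as the last step left them, time stands still between calls to the robot, and variables do not carry over. Pictures are saved under pics/ and viewed, at most 10 in all, crops included, and the job is handed in when it is done.

```bash
mkdir -p pics; cat > h.py <<'E'
import numpy as np, cv2
from plant import env
def ray(c,px,z):
    k=env.calibration(c) if isinstance(c,str) else c
    u=cv2.undistortPoints(np.array(px,float).reshape(-1,1,2),np.array(k["mtx"]),np.array(k["dist"])).reshape(-1,2)
    R=cv2.Rodrigues(np.array(k["rvec"],float))[0]; t=np.array(k["tvec"],float).ravel()
    o=-R.T@t; d=np.c_[u,np.ones(len(u))]@R
    return o+d*((z-o[2])/d[:,2])[:,None]
def rays(k,px):
    a=ray(k,px,0);b=ray(k,px,.1);return a,b
def snap(n,f):
    im=env.grab_frame(n); cv2.imwrite("pics/"+f,cv2.cvtColor(im,cv2.COLOR_RGB2BGR)); return im
E
python3 - <<'E'
from h import *
snap("scene","s1.png");snap("side","d1.png");print(env.get_state()["t"],env.tcp_to_grasp)
E
```

```text
0.1 0.0188
```

View pics/s1.png

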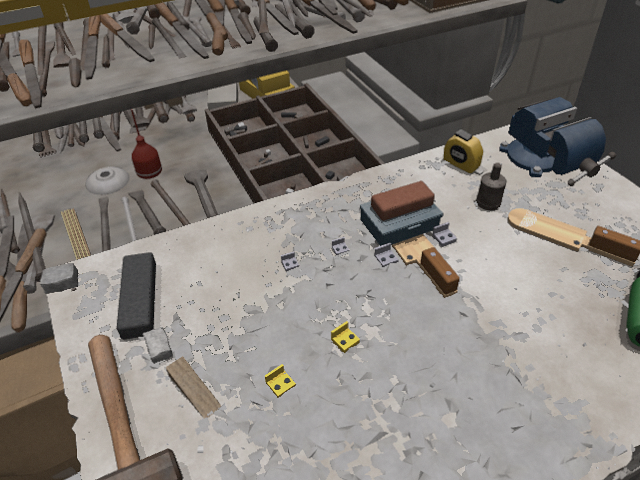

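View pics/d1.png

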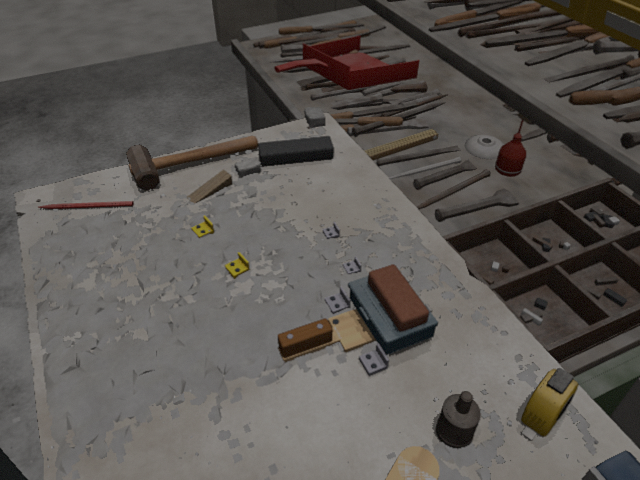

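The tin and stone are at scene (400,212) and side (393,305). The grip is at scene (438,270) and side (305,337), and the grey stops are at scene (387,255)/(443,235) and side (337,302)/(373,360).

```bash
cat > m.py <<'E'
from h import *
def mask(f,box,big=True):
    im=cv2.imread("pics/"+f); x0,y0,x1,y1=box; hsv=cv2.cvtColor(im,cv2.COLOR_BGR2HSV)
    m=np.zeros(im.shape[:2],np.uint8); s=np.s_[y0:y1,x0:x1]
    m[s]=cv2.inRange(hsv[s],(3,110,40),(18,255,170))
    m=cv2.morphologyEx(m,cv2.MORPH_CLOSE,np.ones((5,5)))
    c=max(cv2.findContours(m,0,2)[0],key=cv2.contourArea)
    return c[:,0]
E
python3 - <<'E'
from m import *
np.set_printoptions(precision=4,suppress=True)
for n,f,b in(("scene","s1.png",(410,240,470,300)),("side","d1.png",(270,310,336,365))):
    c=mask(f,b); print(n,cv2.contourArea(c),cv2.boundingRect(c)); 
    h=cv2.approxPolyDP(cv2.convexHull(c),2,True)[:,0]; print(h.tolist()); print(ray(n,h,.039)[:,:2])
print("stops z0",ray("scene",[(387,255),(443,235)],.005),ray("side",[(337,302),(373,360)],.005))
k=cv2.imread
for n,f,b in(("s","s1.png",(355,170,475,300)),("d","d1.png",(265,260,445,380))):
    im=cv2.imread("pics/"+f)[b[1]:b[3],b[0]:b[2]]; print(b); 
    globals()[n]=cv2.resize(im,None,fx=4 if n=="s" else 3,fy=4 if n=="s" else 3,interpolation=2)
    cv2.imwrite("pics/c_"+n+".png",globals()[n])
E
```

```text
scene 989.5 (418, 247, 41, 51)
[[432, 247], [458, 277], [455, 290], [444, 297], [418, 264], [422, 252]]
[[ 0.6106 -0.062 ]
 [ 0.5395 -0.0606]
 [ 0.5205 -0.0414]
 [ 0.5168 -0.0193]
 [ 0.5895 -0.0219]
 [ 0.6085 -0.0417]]
side 768.5 (278, 319, 55, 29)
[[331, 326], [332, 331], [323, 338], [282, 347], [278, 338], [279, 334], [323, 319]]
[[ 0.6086 -0.0619]
 [ 0.6061 -0.07  ]
 [ 0.5899 -0.0752]
 [ 0.5341 -0.0647]
 [ 0.5348 -0.049 ]
 [ 0.5385 -0.0435]
 [ 0.6039 -0.0463]]
stops z0 [[ 0.6554 -0.0083  0.005 ]
 [ 0.6528 -0.118   0.005 ]] [[ 0.6488 -0.0027  0.005 ]
 [ 0.647  -0.1156  0.005 ]]
(355, 170, 475, 300)
(265, 260, 445, 380)
```

View pics/c_s.png

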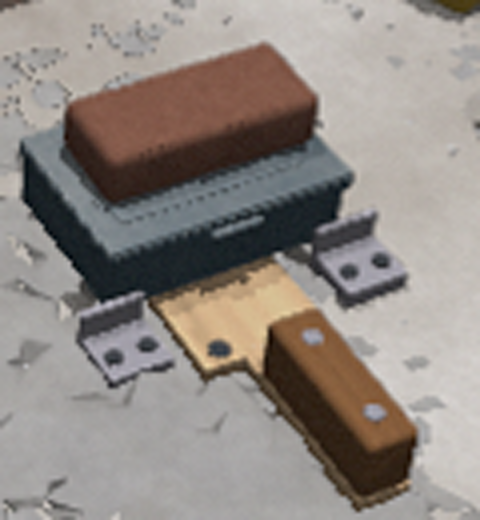

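View pics/c_d.png

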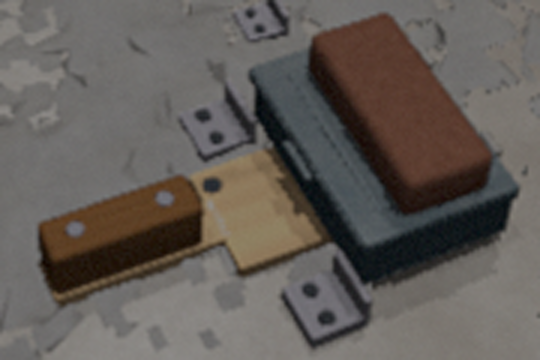

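Enlarged, the two rivets on the grip are clear in both views, and so are the upper edges of the stops' uprights. I'll triangulate those.

```bash
cat >> h.py <<'E'
def tri(ka,pa,kb,pb):
    a0,a1=rays(ka,pa);b0,b1=rays(kb,pb);out=[]
    for p,q,r,s in zip(a0,a1,b0,b1):
        d=q-p;e=s-r;t=np.linalg.lstsq(np.c_[d,-e],r-p,rcond=None)[0]
        A=p+d*t[0];B=r+e*t[1];out.append(np.r_[(A+B)/2,np.linalg.norm(A-B)])
    return np.array(out)
E
python3 - <<'E'
from h import *
np.set_printoptions(precision=4,suppress=True)
s=np.array([(313,336),(374,411),(80,312),(145,292),(314,233),(375,211),(152,298),(205,378),(245,358)])/4+[355,170]
d=np.array([(165,199),(75,229),(225,83),(255,125),(337,247),(370,292),(0,0),(0,0),(0,0)])/3+[265,260]
r=tri("scene",s[:6],"side",d[:6]);print(r)
print(np.degrees(np.arctan2(*(r[0]-r[1])[1::-1])),np.degrees(np.arctan2(*(r[2]-r[5])[:2])))
print(env.get_state()["eef_rot"],env.get_state()["tool_pos"])
E
```

```text
[[ 0.5958 -0.0551  0.0387  0.0021]
 [ 0.5517 -0.0529  0.0391  0.0024]
 [ 0.6617  0.01    0.0213  0.0049]
 [ 0.6621 -0.0204  0.0199  0.0028]
 [ 0.6608 -0.1019  0.0207  0.0006]
 [ 0.6598 -0.1312  0.0231  0.0016]]
-2.861355826013755 0.7805273731006076
[[-0.9744  0.2248 -0.0004]
 [ 0.2248  0.9744 -0.0015]
 [ 0.     -0.0016 -1.    ]] [0.1292 0.5598 0.2132]
```

```bash
python3 -m creep '[{"gripper":1,"dp":[0.02,-0.03,0],"yaw":0.02},{"gripper":1,"dp":[0.05,-0.07,0],"yaw":0.05},{"gripper":1,"dp":[0.08,-0.112,0],"yaw":0.08},{"gripper":1,"dp":[0.11,-0.154,0],"yaw":0.11},{"gripper":1,"dp":[0.14,-0.196,0],"yaw":0.14},{"gripper":1,"dp":[0.17,-0.238,0],"yaw":0.17},{"gripper":1,"dp":[0.2,-0.28,0],"yaw":0.177},{"gripper":1,"dp":[0.23,-0.322,0],"yaw":0.177}]'
python3 -m creep '[{"gripper":1,"dp":[0.03,-0.042,0],"yaw":0},{"gripper":1,"dp":[0.06,-0.084,0],"yaw":0},{"gripper":1,"dp":[0.09,-0.126,0],"yaw":0},{"gripper":1,"dp":[0.12,-0.168,0],"yaw":0},{"gripper":1,"dp":[0.15,-0.21,-0.01],"yaw":0},{"gripper":1,"dp":[0.18,-0.252,-0.03],"yaw":0},{"gripper":1,"dp":[0.202,-0.285,-0.05],"yaw":0},{"gripper":1,"dp":[0.208,-0.292,-0.06],"yaw":0}]'
python3 -m creep '[{"gripper":1,"dp":[0,0,0],"yaw":0},{"gripper":1,"dp":[0,0,0],"yaw":0}]'
python3 - <<'E'
from h import *
k=env.calibration("wrist");snap("wrist","w1.png")
import pickle;pickle.dump(k,open("k1.pkl","wb"));s=env.get_state();print(s["t"],s["tool_pos"],s["eef_rot"],s["contact_force"])
E
```

```text
t: 1.1
tool_pos: [0.3599, 0.2368, 0.2138]
eef_rot: [[-0.999, 0.05, -0.0], [0.05, 0.999, 0.0], [0.0, 0.0, -1.0]]
contact_force: [0.5, 0.6, -0.4]
opening: 1.0
finger_force: 0.0
t: 2.1
tool_pos: [0.5675, -0.0555, 0.1522]
eef_rot: [[-0.999, 0.052, -0.002], [0.052, 0.999, 0.0], [0.002, 0.0, -1.0]]
contact_force: [-1.0, 1.0, 0.3]
opening: 0.997
finger_force: 0.0
t: 2.35
tool_pos: [0.567, -0.0526, 0.1546]
eef_rot: [[-0.999, 0.049, 0.0], [0.049, 0.999, 0.0], [-0.0, 0.0, -1.0]]
contact_force: [0.0, 1.0, 0.1]
opening: 1.002
finger_force: 0.0
2.4 [ 0.5670748  -0.05260542  0.15489797] [[-9.98823795e-01  4.84755078e-02  1.07334827e-03]
 [ 4.84757938e-02  9.98824328e-01  2.42064561e-04]
 [-1.06035216e-03  2.93811252e-04 -9.99999395e-01]] [ 0.44679528 -0.74151319 -0.56248408]
```

View pics/w1.png

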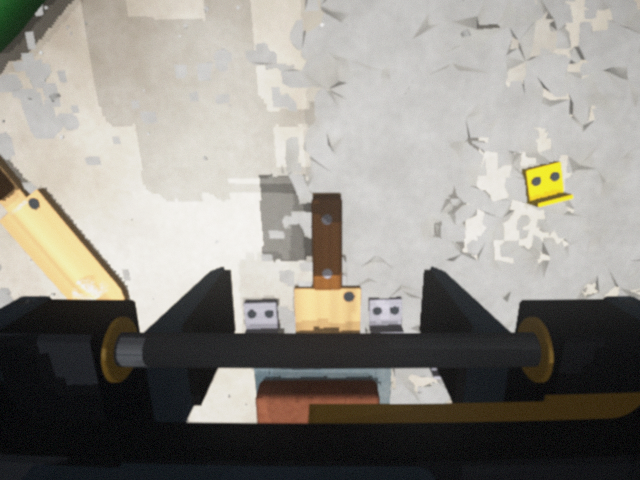

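The wrist view shows the rivets at (327,219) and (327,273), with the grip nearly in line with the tool. The inner edges of the feet are at (278,315) and (369,312), and their front edges at row ~299. The way is clear.

```bash
python3 - <<'E'
from h import *
import pickle;k=pickle.load(open("k1.pkl","rb"));np.set_printoptions(precision=4,suppress=True)
print(ray(k,[(327,219),(327,273),(327,194)],.039)); print(ray(k,[(278,315),(369,312),(262,300),(385,297)],.006)); print(ray(k,[(297,288),(360,288)],.009))
E
```

```text
[[ 0.5512 -0.0515  0.039 ]
 [ 0.595  -0.0536  0.039 ]
 [ 0.5321 -0.0506  0.039 ]]
[[ 0.6462 -0.101   0.006 ]
 [ 0.6471 -0.0176  0.006 ]
 [ 0.6306 -0.1142  0.006 ]
 [ 0.6329 -0.0029  0.006 ]]
[[ 0.6191 -0.0814  0.009 ]
 [ 0.6218 -0.0255  0.009 ]]
```

```bash
python3 -m creep '[{"gripper":1,"dp":[0,0,-0.03],"yaw":0},{"gripper":1,"dp":[0,0,-0.065],"yaw":0},{"gripper":1,"dp":[0,0,-0.1],"yaw":0},{"gripper":1,"dp":[0,0,-0.125],"yaw":0},{"gripper":1,"dp":[0,0,-0.138],"yaw":0},{"gripper":1,"dp":[0,0,-0.145],"yaw":0},{"gripper":1,"dp":[0,0,-0.145],"yaw":0},{"gripper":1,"dp":[0,0,-0.145],"yaw":0}]'
python3 -m creep '[{"gripper":0.1,"dp":[0,0,0],"yaw":0},{"gripper":0.1,"dp":[0,0,0],"yaw":0},{"gripper":0.1,"dp":[0,0,0],"yaw":0},{"gripper":0.1,"dp":[0,0,0],"yaw":0},{"gripper":0.1,"dp":[0,0,0],"yaw":0},{"gripper":0.1,"dp":[0,0,0],"yaw":0}]' 40
```

```text
t: 3.4
tool_pos: [0.568, -0.0538, 0.0099]
eef_rot: [[-0.999, 0.05, 0.002], [0.05, 0.999, -0.0], [-0.002, -0.0, -1.0]]
contact_force: [-0.0, 0.5, 0.4]
opening: 1.001
finger_force: 0.0
t: 4.15
tool_pos: [0.5673, -0.0537, 0.0089]
eef_rot: [[-0.999, 0.05, -0.0], [0.05, 0.999, 0.0], [0.0, 0.0, -1.0]]
contact_force: [0.7, -0.4, 0.4]
opening: 0.374
finger_force: 0.0
```

```bash
python3 -m creep '[{"gripper":0.1,"dp":[0,0,0],"yaw":0},{"gripper":0.1,"dp":[0,0,0],"yaw":0},{"gripper":0.1,"dp":[0,0,0],"yaw":0},{"gripper":0.1,"dp":[0,0,0],"yaw":0}]' 40
python3 -m creep '[{"gripper":0.1,"dp":[-0.002,0,0],"yaw":0},{"gripper":0.1,"dp":[-0.005,0,0],"yaw":0},{"gripper":0.1,"dp":[-0.01,0,0],"yaw":0},{"gripper":0.1,"dp":[-0.015,0,0],"yaw":0}]'
```

```text
t: 4.65
tool_pos: [0.5673, -0.0536, 0.0089]
eef_rot: [[-0.999, 0.05, -0.0], [0.05, 0.999, 0.0], [0.0, 0.0, -1.0]]
contact_force: [0.6, 1.8, 0.1]
opening: 0.257
finger_force: 39.9
t: 5.15
tool_pos: [0.5528, -0.0539, 0.009]
eef_rot: [[-0.999, 0.05, 0.002], [0.05, 0.999, -0.0], [-0.002, -0.0, -1.0]]
contact_force: [4.9, 0.2, -4.7]
opening: 0.263
finger_force: 40.0
```

```bash
python3 -m creep '[{"gripper":0.1,"dp":[-0.006,0,0],"yaw":0},{"gripper":0.1,"dp":[-0.012,0,0],"yaw":0},{"gripper":0.1,"dp":[-0.018,0,0],"yaw":0},{"gripper":0.1,"dp":[-0.024,0,0],"yaw":0},{"gripper":0.1,"dp":[-0.03,0,0],"yaw":0},{"gripper":0.1,"dp":[-0.036,0,0],"yaw":0}]'
python3 - <<'E'
from h import *
a=snap("scene","s2.png")[160:330,330:490];b=snap("side","d2.png")[240:410,250:450]
c=np.hstack([cv2.resize(a,(377,400)),cv2.resize(b,(423,360))[:, :] if 0 else cv2.resize(b,(423,400))]);cv2.imwrite("pics/x2.png",c[:,:,::-1])
E
```

```text
t: 5.9
tool_pos: [0.5154, -0.0537, 0.0091]
eef_rot: [[-0.999, 0.05, -0.001], [0.05, 0.999, 0.0], [0.001, 0.0, -1.0]]
contact_force: [1.9, 0.7, -1.0]
opening: 0.259
finger_force: 40.0
```

View pics/x2.png

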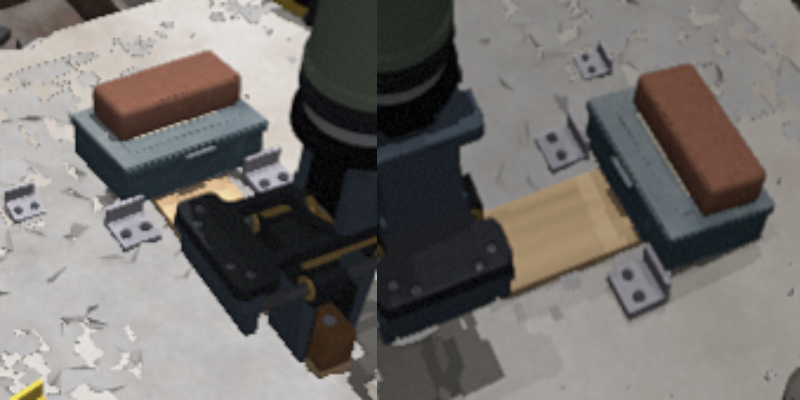

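The tin is held at the stops, tilting back a little, with the stone still on it. The blade is mostly drawn out and runs centrally in the gap. I'll continue.

```bash
python3 -m creep '[{"gripper":0.1,"dp":[-0.005,0,0],"yaw":0},{"gripper":0.1,"dp":[-0.01,0,0],"yaw":0},{"gripper":0.1,"dp":[-0.015,0,0],"yaw":0},{"gripper":0.1,"dp":[-0.02,0,0],"yaw":0},{"gripper":0.1,"dp":[-0.025,0,0],"yaw":0},{"gripper":0.1,"dp":[-0.03,0,0],"yaw":0},{"gripper":0.1,"dp":[-0.036,0,0],"yaw":0},{"gripper":0.1,"dp":[-0.042,0,0],"yaw":0}]'
python3 -m creep '[{"gripper":0.1,"dp":[-0.008,0,0],"yaw":0},{"gripper":0.1,"dp":[-0.018,0,0],"yaw":0},{"gripper":0.1,"dp":[-0.028,0,0],"yaw":0},{"gripper":0.1,"dp":[-0.038,0,0],"yaw":0},{"gripper":0.1,"dp":[-0.046,0,0],"yaw":0},{"gripper":0.1,"dp":[-0.05,0,0],"yaw":0},{"gripper":0.1,"dp":[-0.05,0,0],"yaw":0}]'
python3 - <<'E'
from h import *
a=snap("scene","s3.png")[160:360,330:490];b=snap("side","d3.png")[240:410,200:450]
c=np.hstack([cv2.resize(a,(320,400)),cv2.resize(b,(480,400))]);cv2.imwrite("pics/x3.png",c[:,:,::-1])
E
```

```text
t: 7.0
tool_pos: [0.4738, -0.0537, 0.009]
eef_rot: [[-0.999, 0.05, -0.0], [0.05, 0.999, 0.0], [0.0, 0.0, -1.0]]
contact_force: [0.8, 0.2, -0.7]
opening: 0.261
finger_force: 40.0
t: 7.88
tool_pos: [0.4238, -0.0537, 0.009]
eef_rot: [[-0.999, 0.05, -0.001], [0.05, 0.999, 0.0], [0.001, 0.0, -1.0]]
contact_force: [-1.0, -0.2, 0.3]
opening: 0.262
finger_force: 40.0
```

View pics/x3.png

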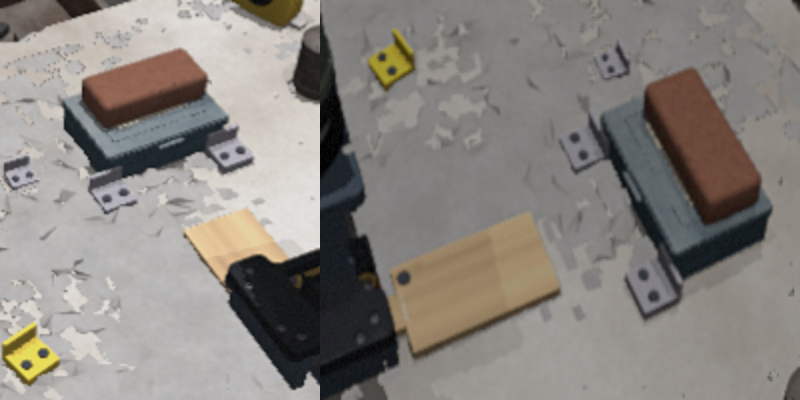

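The templet is clear of the stops, and the tin is down on the bench with the stone on it. Now I'll release and withdraw.

```bash
python3 -m creep '[{"gripper":0.6,"dp":[0,0,0],"yaw":0},{"gripper":0.8,"dp":[0,0,0],"yaw":0},{"gripper":0.9,"dp":[0,0,0],"yaw":0},{"gripper":0.9,"dp":[0,0,0],"yaw":0},{"gripper":0.9,"dp":[0,0,0],"yaw":0},{"gripper":0.9,"dp":[0,0,0],"yaw":0},{"gripper":0.9,"dp":[0,0,0],"yaw":0},{"gripper":0.9,"dp":[0,0,0],"yaw":0}]'
python3 -m creep '[{"gripper":0.9,"dp":[0,0,0.01],"yaw":0},{"gripper":0.9,"dp":[0,0,0.03],"yaw":0},{"gripper":0.9,"dp":[0,0,0.06],"yaw":0},{"gripper":0.9,"dp":[0,0,0.1],"yaw":0},{"gripper":0.9,"dp":[0,0,0.14],"yaw":0},{"gripper":0.9,"dp":[0,0,0.17],"yaw":0},{"gripper":0.9,"dp":[0,0,0.18],"yaw":0},{"gripper":0.9,"dp":[0,0,0.18],"yaw":0}]'
python3 - <<'E'
from h import *
b=snap("side","d4.png")[240:410,200:450]
cv2.imwrite("pics/x4.png",cv2.resize(b,(500,340))[:,:,::-1])
E
```

```text
t: 8.98
tool_pos: [0.4243, -0.0537, 0.009]
eef_rot: [[-0.999, 0.05, 0.0], [0.05, 0.999, 0.0], [0.0, 0.0, -1.0]]
contact_force: [0.3, 0.7, -0.3]
opening: 0.903
finger_force: 0.0
t: 9.98
tool_pos: [0.4242, -0.0537, 0.1891]
eef_rot: [[-0.999, 0.05, 0.001], [0.05, 0.999, 0.0], [-0.001, 0.0, -1.0]]
contact_force: [0.5, 0.0, 0.1]
opening: 0.897
finger_force: 0.0
```

View pics/x4.png

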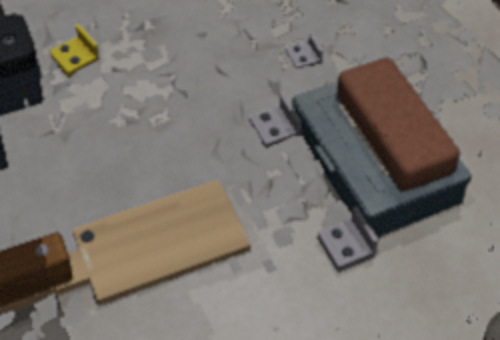

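The templet lies flat and free, clear of the stops, and the tin rests at the stops with the stone on it.

```bash
python3 -c "
from plant import env
print(env.sign_off())"
```

```text
the job is handed in; nothing more can be done
None
```

The job is handed in at about 10 s: the templet was drawn out and let go flat on the bench, clear of the stops, and the tin is down on the bench behind them with the stone still on it; the arm touched neither.

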